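# Hook a shelf bracket into a slotted stand and push it down until it locks

### The job

Pick up the dark metal shelf bracket by its bright upright fin, pass its two steel hooks through the two slots of the top row of the slotted stand, and push it down until it is fully home and the spring catch has snapped into its window. Feel your way in rather than forcing it, leave the objectives and the slide box where they are, and let go of the bracket when it hangs upright and locked.

Things in the scene. Friction and masses are not known exactly. Their poses are not given: they have to be found in the camera images.
- bracket: Loose dark L-shaped shelf bracket, 0.28-0.46 kg, upright on the table. Origin: middle of the lower edge of its plate's back face; x points out of that face (as the hooks do), z up. Plate: x -5 to 0 mm, 90 wide (y), 74 high, with a window (y -20 to 20, z 6 to 45) over a 6 mm bottom bar. Shelf: x -75 to -5, y -45 to 45, z 0 to 5, side rims to z 13.
- fin_top (a point): Middle of the top of the bracket's bright aluminium grip fin: an upright block 14 mm thick (bracket y), 32 mm long (bracket x -60 to -28), rising from the shelf to bracket z 95 mm. Take it across its 14 mm from above. Axes as the bracket's.
- seat (a point): Point midway between the bracket's two steel hooks, at the underside of their necks (bracket x 2.5, y 0, z 62 mm). Hooks at bracket y -30 and +30, 8 mm wide: a neck 6.5 mm long (x 0 to 6.5, z 62 to 70), then a lip 5 mm thick (x 6.5 to 11.5, z 46 to 70) that hangs 16 mm below the neck. Axes as the bracket's.
- rack: Slotted stand, fixed. Origin: on the table, in the plane of the panel's front face, midway between the slot columns; x points into the panel (the bracket goes on moving to +x, axes parallel), z up. Black foot x -85 to 105 mm, 150 wide (y), 12 high; two grey posts at y -58 and +58, 12 wide, x -2 to 14, top at z 155. Between them an aluminium panel, x 0 to 5, 100 wide.
- slots (a point): Top row's sill, midway between the columns, with the panel in its LOWEST position (stand x 2.5, y 0, z 95 mm). Today the panel is clamped 0 to 40 mm higher, which is not measured: feel for it. Lowest position: panel z 18 to 140; top slots z 95 (sill) to 123, lower row 53 to 81; columns at y -30 and +30, slots 13 mm wide. The top sills are always 45 mm below the panel's top edge.
- catch (a joint): Spring catch, a steel nose mid-panel, 24 mm wide, 5 mm proud of the front, z 41 to 49 plus the panel's raise, ramped above, flat below. 0 = out, 0.008 = pushed in. The bracket's bottom bar, pushed down, rides over it (about 10 N at the bracket, up to 15); with the necks on the sills (underside z 33 plus raise) it snaps out through the window, over the bar, and blocks lifting.
- objective_a: Bystander: loose steel microscope objective, 29 mm across, 50 mm tall, standing; origin at the centre of its underside.
- objective_b: Bystander: like objective_a, 56 mm tall.
- slide_box: Bystander: loose grey box 85 x 160 x 32 mm (x, y, z), origin at the centre of its underside.
Mind the look-alikes: they are no part of the job. Of the things that look like the bracket, the smaller one is meant.

How it is judged (in metres and radians):
On the way:
1. both hooks are through the slots of the top row, not yet pushed down (x of seat in the frame of rack above -0.003 m and distance between seat and strip_c0 between 0.012 and 0.026 m), for 0.1 s.
At the end, for the whole second after the job is handed in: The bracket hangs in the top row with the necks on the sills (seat point within 4.5 mm of its place in the panel), upright within 0.09 rad, the catch out again (within 2 mm), the bracket at rest and released (distance between seat and strip_c0 below 0.0045 m and value of joint catch below 0.002 m and angle between bracket's own z axis and vertical below 0.09 rad and linear speed of bracket below 0.02 m/s and contact force between the fingers and bracket below 0.05 N); the robot touches nothing.
It fails at once if the bracket is forced against the stand with more than 40 N (contact force between bracket and rack above 40 N).
It fails at once if a bystander is pushed more than 20 mm (distance of any of objective_a, objective_b, slide_box from where it was at the start of the episode above 0.02 m).
It also fails if it takes over 56 s, if anything falls off the work surface, if the arm or the gripper's body presses on something with over 40 N, if the wrist force passes 120 N, or if a joint passes its speed limit or range.

### The arm

A 7-joint arm with a two-finger parallel gripper is mounted at the origin on the work surface. World frame = base frame: x ahead of the robot, y to its left, z up, the work surface at z = 0. Lengths are in mm, angles in rad, forces in N, time in s.
With the tool pointing down it reaches from about 425 to 925 mm from the base axis. Payload 6.8 kg.
Tool frame: the origin (TCP) lies midway between the tips of the shut fingers; the grasp point (between the pads) lies 19 mm behind it; z points along the fingers, y is the line along which they close (so a half turn about z gives the same grasp; the last joint's range is limited). The gripper opens to 85 mm and grips with 20 to 120 N. Pads are 22 mm wide; open, the fingers measure 114 mm over their backs; the gripper's body (76 mm by 85 mm) begins 54 mm behind the grasp point. The pads swing forward as they close: fully open they stand 13 mm farther back than shut.
Start: joints at [1.152, 0.477, 0.022, 1.555, -0.011, 1.109, -0.083], TCP at [206.438, -642.675, 231.308] pointing down, gripper open.
Joint ranges: [-2.96, 2.96], [-0.34, 2.1], [-1.41, 1.46], [0.24, 2.44], [-1.37, 4.51], [0.17, 1.92], [-2.96, 2.96]. Speed limits (rad/s): [2.39, 2.39, 3.14, 3.14, 3.14, 3.14, 3.14].

### API

Orientations are given as a unit quaternion [w, x, y, z].
In Python, from bench import robot gives the robot as it stands. Calls block until the motion is done:
- robot.goto(position, orientation): joint-space move of the TCP to a pose.
- robot.line_to(position, attitude=None, speed=150, f_stop=None): straight line of the TCP; attitude=None keeps the orientation; speed is the mean speed in mm/s. With f_stop (N) it stops when the force on the tool has changed by that much, and returns True; else False.
- robot.move_joints(angles): joint-space move.
- robot.command_gripper(opening): finger opening in mm; the grip force is fixed at half the most; returns when the fingers have stopped.
- robot.sleep(seconds).
- robot.solve_ik(position, orientation): joint angles nearest the present ones, or None.
- robot.camera(name): name is "scene" or "top"; returns a dict with "pixels" (384x512x3 uint8, red, green, blue), "vfov" (degrees; the focal length in pixels is half the picture's height over the tangent of half this angle, whatever the lens; pixels are square), "cx", "cy" (the principal point, pixels), "rvec" (rotation vector, rad) and "tvec" (3), from world to camera coordinates, as OpenCV has them. Camera axes: x right, y down, z forward; pixel columns grow to the right and rows downward; lengths in mm; the calibration is good to about 2 mm. A picture is of the moment at which its call begins. There is no depth.
A pose or a line that the arm cannot do raises robot.PlanningError and nothing moves.
- robot.job_done(): hands the job in; it is judged then, once.
Readings, each from a call of its own:
- robot.current_time_s(): time.
- robot.current_joints(): joint angles.
- robot.current_qd(): joint speeds.
- robot.current_tau(): joint torques, N m.
- robot.current_position(): TCP position.
- robot.current_eef_rot(): TCP orientation.
- robot.current_force(): force on the tool from outside, world axes, zero at the start.
- robot.current_ft_torque(): the same for the moment, N m.
- robot.current_opening(): finger opening in mm.
- robot.current_grip_force(): force on a finger pad.
Only numpy, scipy, OpenCV 4.12 (cv2) and the standard library are available. Lean on these libraries where they do the work, as an engineer would, in place of code of your own. Each camera call takes 0.05 s, during which the arm holds its last target. There are 200 camera calls.

## Working session

There is one attempt and no reset: what is moved stays moved. The work goes in short steps, each a Python script; the robot and the scene stay as the last script left them, time stands still between calls to the robot, and variables do not carry over. Pictures are saved under pics/ and viewed, at most 10 in all, crops included, and the job is handed in when it is done.

```bash
mkdir -p pics; cat > h.py <<'E'
import numpy as np, cv2
from bench import robot
def shot(n,save=None):
    c=robot.camera(n)
    if save: cv2.imwrite(f'pics/{save}.png',c['pixels'][:,:,::-1])
    return c
def K(c):
    f=c['pixels'].shape[0]/2/np.tan(np.radians(c['vfov'])/2)
    return np.array([[f,0,c['cx']],[0,f,c['cy']],[0,0,1.]])
def ray(c,uv):
    R=cv2.Rodrigues(np.array(c['rvec'],float))[0]; t=np.array(c['tvec'],float).ravel()
    return -R.T@t, R.T@np.linalg.inv(K(c))@np.array([uv[0],uv[1],1.])
def onz(c,uv,z):
    o,d=ray(c,uv); return o+d*(z-o[2])/d[2]
def proj(c,P):
    return cv2.projectPoints(np.array(P,float).reshape(-1,3),np.array(c['rvec'],float),np.array(c['tvec'],float),K(c),None)[0].reshape(-1,2)
E
python3 - <<'E'
from h import *
for n in('scene','top'):
    c=shot(n,n+'0'); print(n,c['vfov'],c['cx'],c['cy'],ray(c,(c['cx'],c['cy'])), {k for k in c})
E
```

```text
scene 51.93920167784151 260.05160206360347 179.36580145294354 (array([905.38769777, 549.35430615, 537.85462268]), array([-0.40014007, -0.71614016, -0.57186642])) {'cy', 'cx', 'pixels', 'tvec', 'vfov', 'rvec'}
top 50.02632945910615 255.81323438894577 189.74998724509834 (array([ 431.47757533,  -51.96738924, 1124.49751617]), array([ 0.12091812,  0.0065549 , -0.99264084])) {'cy', 'cx', 'pixels', 'tvec', 'vfov', 'rvec'}
```

View pics/scene0.png

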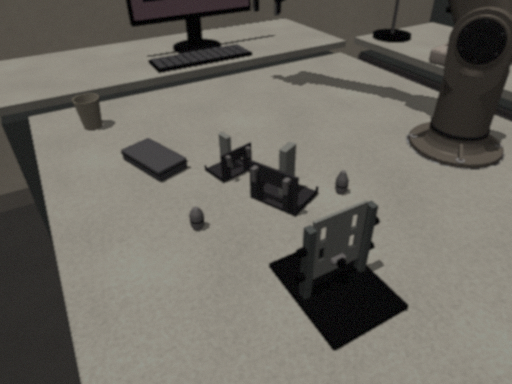

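View pics/top0.png

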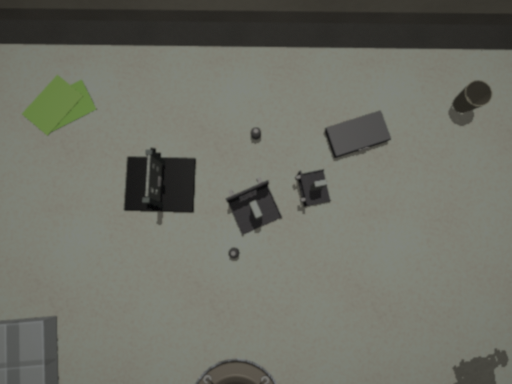

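```bash
python3 - <<'E'
import cv2,numpy as np
t=cv2.imread('pics/top0.png');s=cv2.imread('pics/scene0.png')
def cr(i,u0,v0,w,h,W,H): return cv2.resize(np.clip(i[v0:v0+h,u0:u0+w].astype(float)*2,0,255).astype(np.uint8),(W,H),interpolation=cv2.INTER_CUBIC)
a=cr(t,115,140,110,75,400,273);b=cr(t,222,165,110,75,400,273)
c=cr(s,200,125,120,90,400,300);d=cr(s,265,195,140,105,400,300)
cv2.imwrite('pics/crop1.png',np.vstack([np.hstack([a,b]),np.hstack([c,d])]))
from h import *
# foot size check & candidates
T=shot('top')
px=T['pixels'].astype(int).sum(2)
m=((px<150)).astype(np.uint8)
n,l,st,ce=cv2.connectedComponentsWithStats(m)
for i in range(1,n):
    if 60<st[i,4]<6000:
        ys,xs=np.where(l==i); r=cv2.minAreaRect(np.c_[xs,ys].astype(np.float32)); 
        print(st[i],onz(T,r[0],0).round(0),np.array(r[1]).round(1),r[2], [onz(T,p,0)[:2].round(0).tolist() for p in cv2.boxPoints(r)])
E
```

```text
[467  82  23  21 375] [ 856. -669.    0.] [20. 22.] 90.0 [[885.0, -639.0], [885.0, -701.0], [827.0, -698.0], [826.0, -636.0]]
[454  91  21  21 238] [ 820. -622.    0.] [19.6 17.1] 53.746158599853516 [[828.0, -586.0], [858.0, -627.0], [812.0, -657.0], [782.0, -617.0]]
[325 130  33  28  88] [ 690. -268.    0.] [36.9 18.4] 32.82853698730469 [[695.0, -211.0], [740.0, -239.0], [684.0, -324.0], [640.0, -296.0]]
[ 125  149   70   63 3324] [592. 221.   0.] [68.  61.6] 2.8624050617218018 [[510.0, 315.0], [682.0, 316.0], [675.0, 126.0], [503.0, 129.0]]
[298 179   8  18  75] [ 576. -170.    0.] [18.2  4.1] 75.96376037597656 [[599.0, -159.0], [602.0, -170.0], [554.0, -182.0], [551.0, -171.0]]
[228 183  42  29 488] [549. -28.   0.] [13.8 43.1] 66.37062072753906 [[541.0, 34.0], [591.0, -74.0], [556.0, -89.0], [507.0, 18.0]]
[309 183  15  18 176] [ 564. -208.    0.] [13.1 16.9] 11.309932708740234 [[544.0, -186.0], [590.0, -195.0], [583.0, -230.0], [538.0, -221.0]]
[249 209  14  20 150] [486. -39.   0.] [17.9 13.6] 36.02737808227539 [[485.0, -8.0], [515.0, -29.0], [487.0, -69.0], [457.0, -48.0]]
```

View pics/crop1.png

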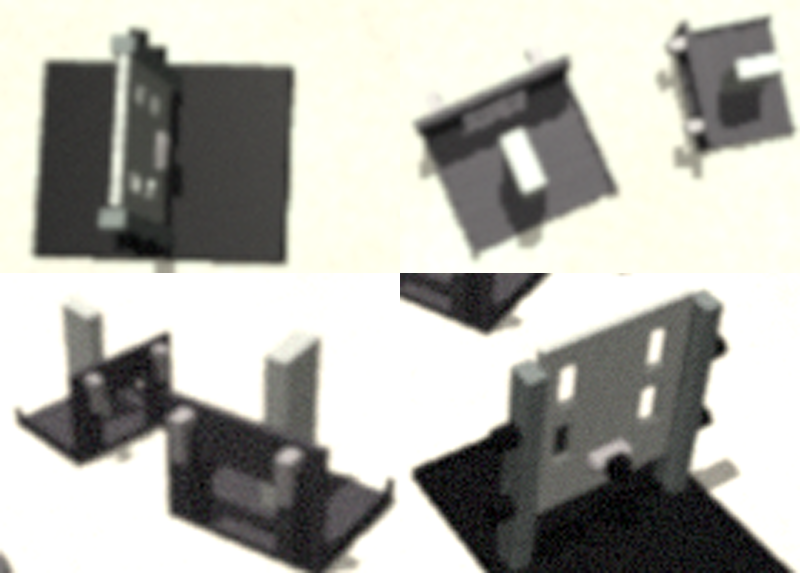

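Candidates for the bracket: the larger L (top 255,208; scene 285,185; about 110 mm wide) and the smaller L (top 314,187; scene 230,160; about 90 mm wide). I choose the smaller one. The crop shows its bright fin at top (323,183) and its hooks pointing left (+y). The stand is at top (160,184), with the catch on its right-hand (−y) side. Next I measure both.

```bash
python3 - <<'E'
from h import *
T=shot('top');S=shot('scene')
g=T['pixels'].astype(int).sum(2)
np.set_printoptions(linewidth=250)
print(g[168:212,292:334][::2]//10)
# foot edges, subpixel half crossing
def edge(line,lvl):
    for i in range(len(line)-1):
        if line[i]>lvl>=line[i+1]: return i+(line[i]-lvl)/(line[i]-line[i+1])
gf=g.astype(float); L=230
le=[(118+edge(gf[v,118:140],L),v) for v in range(162,208)]
re=[(203-edge(gf[v,203:180:-1],L),v) for v in range(162,208)]
bo=[(u,218-edge(gf[218:200:-1,u],L)) for u in list(range(130,148))+list(range(170,192))]
to=[(u,150+edge(gf[150:165,u],L)) for u in range(170,192)]
for n,e in zip('left right bottom top'.split(),(le,re,bo,to)):
    P=np.array([onz(T,p,12)[:2] for p in e]); vx,vy,x,y=cv2.fitLine(P.astype(np.float32),cv2.DIST_HUBER,0,.01,.01).ravel()
    print(n,x.round(1),y.round(1),np.degrees(np.arctan2(vy,vx)).round(2))
print(g[146:214:2,138:172]//10)
E
```

```text
[[38 38 38 38 38 38 38 38 38 38 38 38 38 38 38 38 38 38 38 38 38 38 38 38 38 38 37 37 37 36 36 35 36 37 38 38 38 38 38 38 38 38]
 [38 38 38 37 37 37 35 33 31 35 37 38 38 38 38 38 37 37 37 37 36 34 32 31 29 27 24 22 20 18 17 23 33 37 38 38 38 38 38 38 38 37]
 [37 37 37 37 36 32 24 16 19 27 33 35 33 31 29 27 24 22 21 19 18 16 13 12 13 13 14 14 15 15 16 24 33 37 38 38 38 38 38 38 38 38]
 [38 38 38 36 32 24 17 16 17 18 17 15 14 14 14 14 14 14 15 16 16 16 16 16 16 16 16 16 16 16 16 20 29 35 38 38 38 38 38 38 38 38]
 [38 38 36 32 31 32 33 32 25 18 16 16 16 16 16 16 16 16 16 16 16 16 16 16 16 16 16 16 16 16 16 18 24 33 37 38 38 38 38 38 38 38]
 [38 37 34 27 25 26 25 22 17 16 16 17 17 17 17 16 16 16 16 16 16 16 16 16 16 16 16 16 16 16 16 17 22 31 36 38 38 38 38 38 38 38]
 [38 38 37 33 26 18 10  5  6 11 15 16 17 16 16 16 16 16 16 16 16 16 18 20 22 22 23 25 30 32 33 34 35 36 36 37 38 38 37 38 38 38]
 [38 37 37 36 30 22 14  7  6 10 14 16 16 16 17 17 16 16 16 16 16 18 26 34 37 38 38 38 38 39 39 39 38 38 37 37 38 38 38 38 38 38]
 [36 32 30 32 29 23 17 12  9  9 13 16 16 17 16 16 16 16 16 15 13 13 
[... 1287 characters left out ...]
17 18 19 20 23 25 26 27 31 34 34 34 36 36 36 37 37 37 37 38 38]
 [37 38 37 37 35 30 25 26 29 27 22 17 14 14 18 22 24 26 30 33 34 34 33 33 34 36 37 38 38 38 38 38 38 38 38 38 38 38 38 38 38 38]
 [38 37 37 37 35 30 24 23 23 23 23 22 25 30 33 36 37 37 37 37 38 38 38 38 38 38 38 38 38 38 38 38 38 38 38 38 38 38 38 38 38 38]
 [37 38 37 37 36 32 27 26 26 25 24 23 26 33 37 38 38 38 38 38 38 37 38 38 38 38 38 38 38 38 38 38 38 38 38 38 38 38 38 38 38 38]]
left 586.0 312.4 -0.57
right 573.2 123.6 -0.69
bottom 504.6 209.8 89.1
top 653.5 162.3 89.11
[[37 37 37 ... 38 38 38]
 [37 37 37 ... 38 38 38]
 [37 37 37 ... 38 38 38]
 ...
 [ 7  7  7 ...  9  9  9]
 [17 17 14 ...  9  8  8]
 [36 36 34 ... 32 32 31]]
```

```bash
python3 - <<'E'
from h import *
Ts=[shot('top') for _ in range(6)]; T=Ts[0]
g=np.mean([t['pixels'].astype(float).sum(2) for t in Ts],0)
def edge(line,lvl):
    for i in range(len(line)-1):
        if line[i]>lvl>=line[i+1]: return i+(line[i]-lvl)/(line[i]-line[i+1])
def fit(n,e,z):
    P=np.array([onz(T,p,z)[:2] for p in e]); vx,vy,x,y=cv2.fitLine(P.astype(np.float32),cv2.DIST_HUBER,0,.01,.01).ravel()
    a=np.degrees(np.arctan2(vy,vx)); print(n,x.round(1),y.round(1),a.round(2),np.abs((P-[x,y])@[-vy,vx]).max().round(2)); return np.array([x,y]),np.array([vx,vy])
L=270
r=fit('back z5',[(336-edge(g[v,336:315:-1],L),v) for v in list(range(173,178))+list(range(189,201))],5)
u=fit('upper z13',[(k,164+edge(g[164:182,k],L)) for k in range(304,321)],13)
lo=fit('lower z13',[(k,212-edge(g[212:195:-1,k],L)) for k in range(308,328)],13)
fl=fit('fin end z95',[(310+edge(-g[v,310:319],-250),v) for v in range(182,186)],95)
ft=fit('fin upper z95',[(k,174+edge(-g[174:184,k],-270)) for k in range(315,319)],95)
fb=fit('fin lower z95',[(k,183+edge(g[183:190,k],300)) for k in range(316,325)],95)
S=shot('scene')
for o,yaw in (((579.4,208.8),89.2),((579.4,227.2),-90.8)):
    c,s=np.cos(np.radians(yaw)),np.sin(np.radians(yaw))
    w=lambda x,y,z:(o[0]+c*x-s*y,o[1]+s*x+c*y,z)
    P=[w(6,58,155),w(6,-58,155),w(6,58,12),w(6,-58,12)]
    print('scene',proj(S,P).round(0).tolist(),'top',proj(T,P).round(0).tolist())
E
```

```text
back z5 563.0 -242.2 12.49 0.86
upper z13 621.1 -199.7 -77.58 0.21
lower z13 529.7 -213.0 -77.53 0.99
fin end z95 574.8 -192.1 13.11 0.12
fin upper z95 582.6 -198.1 -81.86 0.19
fin lower z95 571.2 -206.9 -78.79 0.26
scene [[372.0, 204.0], [310.0, 229.0], [359.0, 267.0], [305.0, 294.0]] top [[145.0, 200.0], [148.0, 152.0], [160.0, 205.0], [162.0, 163.0]]
scene [[313.0, 231.0], [375.0, 206.0], [307.0, 296.0], [362.0, 270.0]] top [[146.0, 152.0], [143.0, 200.0], [160.0, 163.0], [157.0, 205.0]]
```

The fits agree: the bracket is about 91 mm wide at yaw 102.4°, and the fin centre is at about (577,-208). The stand origin is at about (579.4,209) with yaw 89.2°. The post tops project to within a pixel of where they appear. Now the grasp.

```bash
cat >> h.py <<'E'
from scipy.spatial.transform import Rotation
YR=89.2; RO=np.array([579.4,208.8])
def quat(yaw,flip=0): # tool down, tool y along bracket y for bracket yaw (deg)
    a=np.radians(yaw); y=np.array([-np.sin(a),np.cos(a),0])*(1-2*flip); z=np.array([0,0,-1.])
    q=Rotation.from_matrix(np.c_[np.cross(y,z),y,z]).as_quat(); return [q[3],q[0],q[1],q[2]]
def r2w(x,y,z,yr=None):
    a=np.radians(YR if yr is None else yr); c,s=np.cos(a),np.sin(a)
    return [RO[0]+c*x-s*y,RO[1]+s*x+c*y,z]
E
python3 - <<'E'
from h import *
j0=np.array(robot.current_joints())
for f in(0,1):
    for n,p,y in(('grasp',[577.3,-207.6,60],102.45),('stand',r2w(-50.5,0,220),YR)):
        j=robot.solve_ik(p,quat(y,f)); print(f,n,None if j is None else np.round(j,2))
S=shot('scene')
for r in(0,10,20,30,40): print(r,proj(S,[r2w(5,-50,140+r),r2w(5,50,140+r),r2w(0,-30,95+r),r2w(0,-30,123+r),r2w(0,30,95+r),r2w(0,30,123+r)]).round(1).tolist())
print(robot.current_time_s())
E
```

```text
0 grasp [ 0.1   0.59  0.19  1.85 -0.16  0.72 -2.55]
0 stand [ 0.44  0.65 -1.18  1.7   0.63  1.24  2.24]
1 grasp [ 0.6   0.63 -0.48  1.81  0.39  0.8   0.14]
1 stand [ 0.3   0.52 -0.91  1.71  0.45  1.14 -0.76]
0 [[313.3, 234.0], [365.8, 212.3], [320.1, 249.1], [321.5, 235.9], [350.3, 236.0], [352.4, 222.9]]
10 [[313.7, 228.9], [366.7, 207.4], [320.6, 244.5], [322.0, 231.0], [351.0, 231.4], [353.2, 218.1]]
20 [[314.2, 223.8], [367.6, 202.3], [321.1, 239.7], [322.5, 226.0], [351.8, 226.7], [353.9, 213.2]]
30 [[314.6, 218.4], [368.5, 197.1], [321.6, 234.9], [323.0, 220.9], [352.5, 221.9], [354.7, 208.1]]
40 [[315.1, 213.0], [369.5, 191.9], [322.1, 230.0], [323.6, 215.7], [353.3, 217.1], [355.6, 203.0]]
0.65
```

```bash
python3 - <<'E'
from h import *
q=quat(102.45,1)
robot.goto([577.3,-207.6,160],q)
robot.line_to([577.3,-207.6,60],speed=120,f_stop=8)
print(robot.current_position(),robot.current_force())
robot.command_gripper(0)
print(robot.current_opening(),robot.current_grip_force(),robot.current_force(),robot.current_time_s())
robot.line_to([577.3,-207.6,220],speed=120)
print(robot.current_opening(),robot.current_force(),robot.current_ft_torque(),robot.current_time_s())
shot('scene','lift_s');shot('top','lift_t')
E
python3 -c "
import cv2,numpy as np
t=cv2.imread('pics/lift_t.png');s=cv2.imread('pics/lift_s.png')
f=lambda i:cv2.resize(np.clip(i.astype(float)*2,0,255).astype(np.uint8),(400,300),interpolation=cv2.INTER_CUBIC)
cv2.imwrite('pics/lift.png',np.hstack([f(s[75:195,165:325]),f(t[130:250,240:400])]))"
```

```text
[ 577.95170922 -207.69455954   60.74792363] [ 0.72717724  0.37569922 -0.70112267]
12.902236907560942 59.283934235572815 [-1.5862536  -0.02368172  3.8615144 ] 4.35
13.439691169831455 [-0.10193276  0.0785315  -3.79017625] [-0.05060283 -0.03994491 -0.00149365] 5.8333
```

View pics/lift.png

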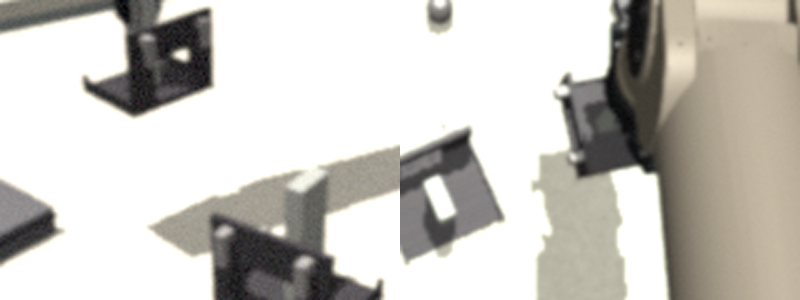

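The bracket is held upright: in the left half its hooks are at about (150,40) and (205,20), with the window visible. Next I carry it in front of the panel.

```bash
python3 - <<'E'
from h import *
q=quat(YR,1)
robot.line_to(r2w(-70,0,220),q,speed=150)
robot.sleep(.3)
print(robot.current_position(),robot.current_joints(),robot.current_force(),robot.current_time_s())
shot('scene','hov_s');shot('top','hov_t')
E
python3 -c "
import cv2,numpy as np
t=cv2.imread('pics/hov_t.png');s=cv2.imread('pics/hov_s.png')
f=lambda i:cv2.resize(np.clip(i.astype(float)*2,0,255).astype(np.uint8),(400,400),interpolation=cv2.INTER_CUBIC)
cv2.imwrite('pics/hov.png',np.hstack([f(s[160:300,260:400]),f(t[130:230,115:215])]))"
```

```text
[578.44850522 138.6371713  219.98566764] [ 0.10807603  0.41804132 -0.58434342  1.73436857  0.25863236  1.06685761
 -0.57684331] [-0.44557493 -0.66623483 -3.38230673] 8.6917
```

View pics/hov.png

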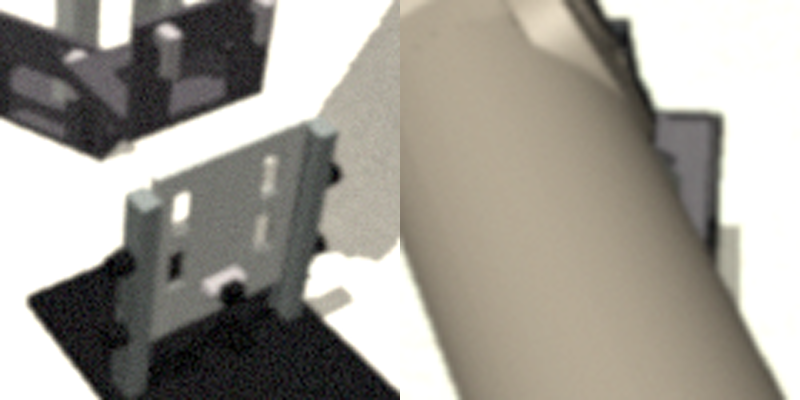

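The hover view shows the bracket level behind the panel. Its lips are at scene (319,171) and (352,161), and the top slots are at (323,233) and (354,221). I compare these with predictions.

```bash
python3 - <<'E'
from h import *
S=shot('scene')
tip=np.array(robot.current_position())
bx=-26
print('lip top pred',proj(S,[r2w(bx+9,-30,230),r2w(bx+9,30,230)]).round(1).tolist())
g=S['pixels'].astype(int).sum(2)
print(g[166:178,312:328]);print(g[156:168,344:362])
print(g[222:242:1,316:332])
# slot columns: cast rays to plane rack x=2.5
a=np.radians(YR);n=np.array([np.cos(a),np.sin(a),0])
def onpanel(uv,x):
    o,d=ray(S,uv);P=np.array(r2w(x,0,0));t=n@(P-o)/(n@d);p=o+t*d;r=p[:2]-RO
    return (-np.sin(a)*r[0]+np.cos(a)*r[1]).round(1),p[2].round(1)
for lo,hi in(((217,316),(244,332)),((208,346),(232,362))):
    R=g[lo[0]:hi[0],lo[1]:hi[1]];m=(R>np.percentile(R,50)+25)&(R>0)
    k,l,st,ce=cv2.connectedComponentsWithStats(m.astype(np.uint8));i=1+st[1:,4].argmax()
    uv=ce[i]+[lo[1],lo[0]];print(uv,st[i],onpanel(uv,2.5),'y,z')
E
```

```text
lip top pred [[320.0, 172.1], [353.6, 160.6]]
[[158 158 143 137 127 122 114 105  88  81  63  66  54  62  64  54]
 [143 127 125 118 118 130 134 115  79  80  54  74  72  52  68  70]
 [103  94 104 147 172 222 221 203 144  93  67  45  58  37  68  55]
 [ 68  86 137 206 261 296 312 286 235 179 112  74  68  77  66  62]
 [ 70 102 171 246 299 330 341 326 303 258 189 130  81  60  59  71]
 [ 76  93 150 223 274 308 330 333 325 304 246 170  87  44  51  56]
 [ 69  88 141 183 219 269 296 320 318 296 252 174 103  76  66  66]
 [ 77 102 138 160 174 209 231 251 245 230 195 157  93  66  56  59]
 [ 67  97 124 146 172 165 183 187 172 171 145 123  86  68  50  51]
 [ 69  68 102 130 157 159 162 156 148 137 143 119  72  70  61  70]
 [ 55  75  76 104 138 164 149 149 151 141 133 101  94  74  58  57]
 [ 62  64  71  95 123 159 162 149 143 141 129 102  85  53  66  72]]
[[202 180 144 125 109 112 112 118 111 101  83  72 148 275 387 445 458 458]
 [121  92  95  90 114 168 203 215 212 191 129 112 173 305 405 451 455 463]
 [ 72  53  87  95 168 234 290 303 304 273 227 169 207 335 435 459 460 468]
 [ 60  64  85 102 170 25
[... 1467 characters left out ...]
78 204 295 386 446 459 434 351 231 169 176 172 174 170]
 [144 165 172 220 305 401 444 443 402 333 220 173 165 179 169 172]
 [140 165 173 220 304 376 399 377 333 281 203 165 169 172 168 168]
 [148 166 174 202 283 315 321 288 263 226 184 168 165 175 177 178]
 [150 171 178 191 235 259 257 242 233 199 182 178 171 176 175 168]
 [143 176 178 190 215 229 238 224 221 208 188 172 167 172 178 176]
 [151 166 173 188 209 221 228 216 222 206 189 176 181 165 181 167]
 [156 167 171 182 193 210 203 212 213 185 177 171 172 174 172 178]]
[322.82105263 233.46315789] [ 3  9  8 16 95] (np.float64(-30.0), np.float64(130.0)) y,z
[353.72368421 221.26315789] [ 5  6  7 16 76] (np.float64(29.8), np.float64(128.4)) y,z
```

```bash
python3 - <<'E'
from h import *
S=shot('scene'); P0=np.array([-17,0,230.])
for sg in(-30,30):
    b=proj(S,[r2w(-17,sg,230)])[0]
    print([ (proj(S,[r2w(-17+d[0],sg+d[1],230+d[2])])[0]-b).round(2).tolist() for d in((1,0,0),(0,1,0),(0,0,1))])
g=np.mean([shot('scene')['pixels'].astype(float).sum(2) for _ in range(4)],0)
for v0,v1,u0,u1 in((166,178,312,326),(155,165,346,356)):
    R=np.clip(g[v0:v1,u0:u1]-190,0,110);vv,uu=np.mgrid[v0:v1,u0:u1];print((R*uu).sum()/R.sum(),(R*vv).sum()/R.sum())
robot.line_to(r2w(-50.5,0,220),speed=60); robot.line_to(r2w(-50.5,0,190),speed=60);robot.sleep(.3)
f0=np.array(robot.current_force())
hit=robot.line_to(r2w(-50.5,0,158),speed=15,f_stop=4)
print(hit,robot.current_position(),robot.current_force()-f0,robot.current_ft_torque(),robot.current_time_s())
E
```

```text
[[0.43, 0.35], [0.58, -0.2], [0.05, -0.6]]
[[0.45, 0.32], [0.54, -0.18], [0.08, -0.58]]
318.5661433948407 170.76250803268155
352.0708128750682 159.26884888161484
True [578.72297138 158.13368461 176.25882067] [-0.15264116 -0.56777829  9.51925324] [0.18684712 0.09704509 0.04661143] 11.6
```

```bash
python3 - <<'E'
from h import *
robot.line_to(r2w(-50.5,0,180),speed=30);robot.sleep(.3)
f0=np.array(robot.current_force());t0=np.array(robot.current_ft_torque())
hit=robot.line_to(r2w(-50.5,0,172),speed=5,f_stop=2)
print(hit,robot.current_position(),robot.current_force()-f0,robot.current_ft_torque()-t0,robot.current_time_s())
shot('scene','touch_s')
robot.line_to(r2w(-50.5,0,182),speed=40)
E
python3 -c "
import cv2,numpy as np
s=cv2.imread('pics/touch_s.png')
f=lambda i:cv2.resize(np.clip(i.astype(float)*2,0,255).astype(np.uint8),(600,600),interpolation=cv2.INTER_CUBIC)
cv2.imwrite('pics/touch.png',f(s[160:260,290:390]))"
```

```text
True [578.62822834 158.14783132 176.34642177] [-0.75948277 -1.33097347  8.49284099] [ 0.23013884 -0.15827925  0.08048386] 13.0667
```

View pics/touch.png

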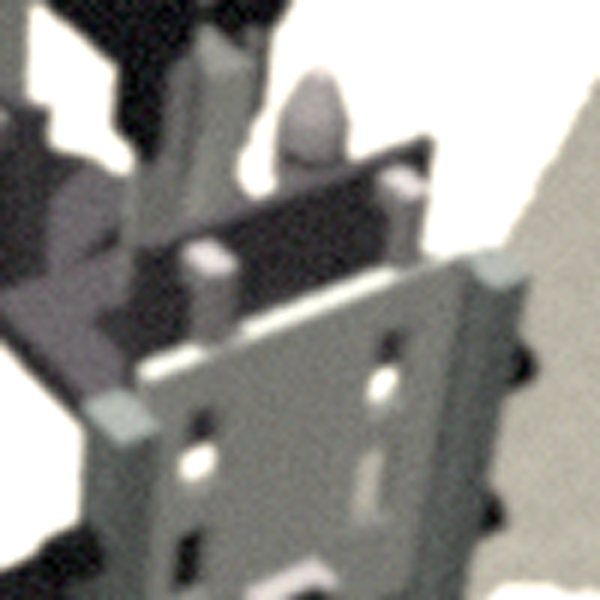

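The touch view shows both lips resting on the panel's top edge (crop (212,330) and (405,260)), with the slots straight below (202,440) and (385,365). Lateral alignment is good. The contact gives the sill height, so I retreat, drop 43 mm and feel forward.

```bash
python3 - <<'E'
from h import *
robot.line_to(r2w(-72,0,182),speed=60);robot.line_to(r2w(-72,0,133.3),speed=60);robot.line_to(r2w(-60,0,133.3),speed=40);robot.sleep(.3)
f0=np.array(robot.current_force());t0=np.array(robot.current_ft_torque())
hit=robot.line_to(r2w(-42,0,133.3),speed=9,f_stop=3)
p=np.array(robot.current_position());a=np.radians(YR);r=p[:2]-RO
print(hit,p,'rack x',np.cos(a)*r[0]+np.sin(a)*r[1],'y',-np.sin(a)*r[0]+np.cos(a)*r[1],robot.current_force()-f0,robot.current_ft_torque()-t0,robot.current_time_s())
E
```

```text
True [577.96732533 165.32869112 132.22138121] rack x -43.48707473535608 y 0.825580764763076 [-0.07974374 -0.51634484 -0.65712615] [-0.02612675  0.03209838  0.04070329] 17.625
```

```bash
cat >> h.py <<'E'
def rk():
    p=np.array(robot.current_position());a=np.radians(YR);r=p[:2]-RO
    return np.round([np.cos(a)*r[0]+np.sin(a)*r[1],-np.sin(a)*r[0]+np.cos(a)*r[1],p[2]],2)
E
python3 - <<'E'
from h import *
robot.sleep(.3); print(rk(),np.round(robot.current_force(),2))
robot.line_to(r2w(-44.1,0,133.3),speed=5);robot.sleep(.3);print(rk(),np.round(robot.current_force(),2))
shot('scene','in_s')
f0=np.array(robot.current_force())
z=133.3
for zt in(128,124,120,117,115.8):
    hit=robot.line_to(r2w(-44.1,0,zt),speed=9,f_stop=20)
    print(zt,hit,rk(),np.round(robot.current_force()-f0,1),np.round(robot.current_ft_torque(),2),robot.current_time_s())
    if hit: break
E
python3 -c "
import cv2,numpy as np
s=cv2.imread('pics/in_s.png')
f=lambda i:cv2.resize(np.clip(i.astype(float)*2,0,255).astype(np.uint8),(600,600),interpolation=cv2.INTER_CUBIC)
cv2.imwrite('pics/in.png',f(s[180:280,290:390]))"
```

```text
[-44.07   1.48 131.29] [-0.26 -0.26 -3.64]
[-44.11   0.   133.3 ] [-0.44  0.34 -3.94]
128 False [-44.21  -0.19 128.4 ] [-2.5 -0.5  6.5] [-0.28  0.37  0.11] 19.575
124 False [-44.08  -0.54 123.77] [ 2.2 -0.3  1.5] [-0.35 -0.78  0.05] 20.1667
120 False [-44.11   0.3  119.71] [ 1.5 -0.1  2.2] [-0.27 -0.4   0.02] 20.7583
117 False [-44.     0.54 116.55] [-1.2  0.7 -0.3] [-0.05 -0.   -0.02] 21.2417
115.8 False [-44.01   0.16 116.01] [-2.8 -0.6  5.3] [-0.05  0.31  0.08] 21.525
```

View pics/in.png

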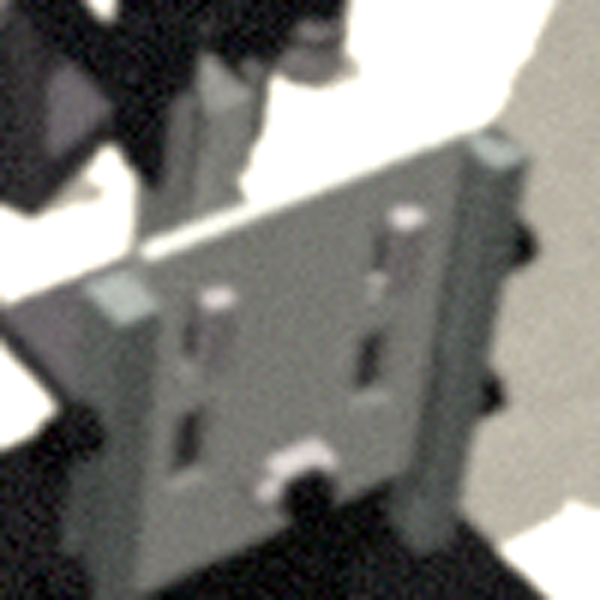

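Before the push, both lips were through the top slots (crop (215,320) and (405,240)). I continue down to firm contact with the sills, then test the lock with a gentle lift.

```bash
python3 - <<'E'
from h import *
robot.sleep(.2);print(rk(),np.round(robot.current_force(),1))
hit=robot.line_to(r2w(-44.1,0,112.3),speed=6,f_stop=14)
print(hit,rk(),np.round(robot.current_force(),1),np.round(robot.current_ft_torque(),2));
robot.sleep(.3);print(rk(),np.round(robot.current_force(),1));z=rk()[2]
robot.line_to(r2w(-44.1,0,z+1),speed=6);robot.sleep(.2);print('rel',rk(),np.round(robot.current_force(),1))
hit=robot.line_to(r2w(-44.1,0,z+4),speed=6,f_stop=7)
print('lift',hit,rk(),np.round(robot.current_force(),1),robot.current_time_s())
shot('scene','dn_s')
E
python3 -c "
import cv2,numpy as np
s=cv2.imread('pics/dn_s.png')
f=lambda i:cv2.resize(np.clip(i.astype(float)*2,0,255).astype(np.uint8),(600,600),interpolation=cv2.INTER_CUBIC)
cv2.imwrite('pics/dn.png',f(s[180:280,290:390]))"
```

```text
[-44.     0.15 115.97] [-3.1 -1.3  1.6]
True [-43.8   -0.75 115.02] [-2.5 -0.9  6.4] [0.13 0.15 0.04]
[-43.78  -0.75 115.03] [-2.5 -1.6  7.1]
rel [-44.25   0.25 115.75] [-0.   0.1 -4. ]
lift True [-44.53   1.29 116.64] [ 0.9  1.8 -2.4] 23.65
```

View pics/dn.png

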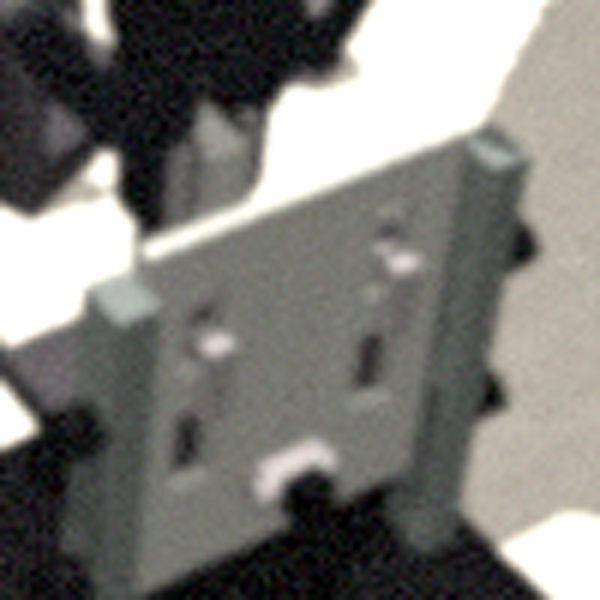

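The lips are down on the sills and the lift was stopped after about 1.6 mm, which matches the 2 mm catch play. I seat it again, release, retreat and check.

```bash
python3 - <<'E'
from h import *
robot.line_to(r2w(-44.1,0,113.5),speed=6,f_stop=14);robot.sleep(.2);print(rk(),np.round(robot.current_force(),1))
robot.line_to(r2w(-44.1,0,115.3),speed=6);robot.sleep(.2);print(rk(),np.round(robot.current_force(),1))
robot.command_gripper(85);robot.sleep(.2);print(robot.current_opening(),robot.current_grip_force(),np.round(robot.current_force(),1))
hit=robot.line_to(r2w(-46,0,260),speed=100,f_stop=8);print(hit,rk())
robot.line_to(r2w(-200,0,280),speed=150)
robot.sleep(.3);print(rk(),robot.current_time_s())
shot('scene','end_s');shot('top','end_t')
E
python3 -c "
import cv2,numpy as np
t=cv2.imread('pics/end_t.png');s=cv2.imread('pics/end_s.png')
f=lambda i:cv2.resize(np.clip(i.astype(float)*2,0,255).astype(np.uint8),(400,400),interpolation=cv2.INTER_CUBIC)
cv2.imwrite('pics/end.png',np.hstack([f(s[180:280,290:390]),f(t[130:230,115:215])]))"
```

```text
[-44.58   1.66 115.46] [-1.9 -1.4  6.6]
[-44.18   0.2  115.6 ] [-4.6 -1.8  6.7]
84.94753469476835 0.0 [-0.8  0.5 -0.2]
False [-46.21   0.32 259.24]
[-199.38    0.    279.96] 29.0417
```

View pics/end.png

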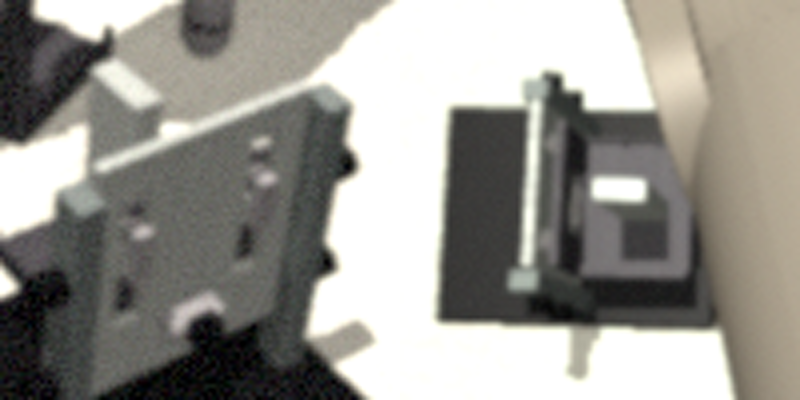

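```bash
python3 - <<'E'
from h import *
T=shot('top');S=shot('scene')
g=T['pixels'].astype(float).sum(2)
R=np.clip(g[168:186,160:180]-220,0,150);vv,uu=np.mgrid[168:186,160:180]
print('fin top',(R*uu).sum()/R.sum(),(R*vv).sum()/R.sum(),'pred',proj(T,[r2w(-44.3,0,150.3)]))
a=.09 # tilted forward-down by 0.09 about the necks
print('tilted',proj(T,[r2w(-44.3-33*a,0,150.3-46*a)]),'scene pred fin top corners',proj(S,[r2w(-60,-7,150.3),r2w(-28,7,150.3),r2w(-28,-7,150.3)]).round(1).tolist(),'tilt',proj(S,[r2w(-28-33*a,-7,150.3-30*a)]))
E
```

```text
fin top 169.31202449434033 176.77973650027835 pred [[168.36142318 176.68589275]]
tilted [[169.96403319 176.9820168 ]] scene pred fin top corners [[312.2, 196.3], [331.4, 204.3], [324.1, 207.1]] tilt [[322.84942192 207.42185612]]
```

The fin matches the upright prediction to within a pixel, and the hook play limits tilt to about 0.03 rad. I hand in.

```bash
python3 -c "
from h import *
print(robot.job_done(),robot.current_time_s())"
```

```text
the job is handed in; nothing more can be done
the job is handed in; nothing more can be done
```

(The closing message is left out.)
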